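Check washed glue syringes and set the clogged one aside

TASK

Three washed glue syringes stand nozzle down in the wooden block, and one of them still has dried glue inside. Try every plunger with light, steady pressure: a clean one glides fully home and its syringe stays in the block; where the resistance climbs before the end, stop there without forcing it, then take that syringe by its barrel and lower it, nozzle first, into the round cleaning pot, leaving the things around undisturbed.

Things in the scene. Friction and masses are not known exactly. Their poses are not given: they have to be found in the camera images.
- block: fixed hardwood block, 58 (x) x 212 (y) x 50 mm high, yaw varies; origin at the centre of its underside. Three round sockets in its top, 26 mm wide and 40 mm deep, at y = -70, 0 and +70 mm on its centre line, each holding one syringe upright, nozzle down.
- pot: the cleaning pot: a low round open tin fixed on the table, 54 mm outside, 50 mm inside, 44 mm high, inner floor 3 mm up; origin at the centre of its underside, z up.
- syringe_a: a white glue syringe, one of three that look alike, loose in its socket; origin at the tip of its capped nozzle, z along the barrel towards the plunger. Barrel 25 mm across, 88 mm from nozzle tip to the top of the finger flange, of which 48 mm stand above the block; the flange is 2.6 mm thick with two wings reaching 21 mm out along its own +y and -y, while along its x the barrel has no wings and can be pinched from above (25 mm wide). 75 to 100 g in all.
- syringe_a_grip (a point): point on the barrel's axis 16 mm below the top of the flange, a good place to pinch the barrel along the syringe's x axis (25 mm wide).
- syringe_a_tip (a point): tip of the syringe's nozzle cap (bottom of the syringe), z along the barrel upwards.
- plunger_a (a joint): how far this plunger is pressed in (m): 0 drawn, 0.025 home, where a clean piston meets a soft end buffer (up to 4 mm more give, 3 N per mm, springs back). Steady friction of 1.5 to 4 N, differing between syringes; it stays where left. In the clogged one it glides at first, then meets dried glue about 14 mm before home: 2.5 N more per mm. Over 18 N on a plunger damages it.
- plunger_a_top (a point): centre of the top face of this plunger's round thumb plate (20 mm across, 2.8 mm thick); 33 mm above the top of the flange when fully drawn, 8 mm above it when fully home.
- syringe_b: a white glue syringe, one of three that look alike, loose in its socket; origin at the tip of its capped nozzle, z along the barrel towards the plunger. Barrel 25 mm across, 88 mm from nozzle tip to the top of the finger flange, of which 48 mm stand above the block; the flange is 2.6 mm thick with two wings reaching 21 mm out along its own +y and -y, while along its x the barrel has no wings and can be pinched from above (25 mm wide). 75 to 100 g in all.
- syringe_b_grip (a point): point on the barrel's axis 16 mm below the top of the flange, a good place to pinch the barrel along the syringe's x axis (25 mm wide).
- syringe_b_tip (a point): tip of the syringe's nozzle cap (bottom of the syringe), z along the barrel upwards.
- plunger_b (a joint): how far this plunger is pressed in (m): 0 drawn, 0.025 home, where a clean piston meets a soft end buffer (up to 4 mm more give, 3 N per mm, springs back). Steady friction of 1.5 to 4 N, differing between syringes; it stays where left. In the clogged one it glides at first, then meets dried glue about 14 mm before home: 2.5 N more per mm. Over 18 N on a plunger damages it.
- plunger_b_top (a point): centre of the top face of this plunger's round thumb plate (20 mm across, 2.8 mm thick); 33 mm above the top of the flange when fully drawn, 8 mm above it when fully home.
- syringe_c: a white glue syringe, one of three that look alike, loose in its socket; origin at the tip of its capped nozzle, z along the barrel towards the plunger. Barrel 25 mm across, 88 mm from nozzle tip to the top of the finger flange, of which 48 mm stand above the block; the flange is 2.6 mm thick with two wings reaching 21 mm out along its own +y and -y, while along its x the barrel has no wings and can be pinched from above (25 mm wide). 75 to 100 g in all.
- syringe_c_grip (a point): point on the barrel's axis 16 mm below the top of the flange, a good place to pinch the barrel along the syringe's x axis (25 mm wide).
- syringe_c_tip (a point): tip of the syringe's nozzle cap (bottom of the syringe), z along the barrel upwards.
- plunger_c (a joint): how far this plunger is pressed in (m): 0 drawn, 0.025 home, where a clean piston meets a soft end buffer (up to 4 mm more give, 3 N per mm, springs back). Steady friction of 1.5 to 4 N, differing between syringes; it stays where left. In the clogged one it glides at first, then meets dried glue about 14 mm before home: 2.5 N more per mm. Over 18 N on a plunger damages it.
- plunger_c_top (a point): centre of the top face of this plunger's round thumb plate (20 mm across, 2.8 mm thick); 33 mm above the top of the flange when fully drawn, 8 mm above it when fully home.
- black_tape: bystander, to be left alone: roll of black tape lying flat, 48 mm across, 18 mm high; origin at the centre of its underside.
- eraser: bystander, to be left alone: boxed eraser, 21 x 34 x 12 mm; origin at the centre of its underside.
- green_lid: bystander, to be left alone: green jar lid, 82 mm across, 12 mm high; origin at the centre of its underside.
Mind the look-alikes: they are no part of the job. Leave any yellow look-alike of the syringe_b alone.

How it is judged:
By the outcome, as a careful person would: the job done as asked, in the order asked, and still so for the second after the job is handed in, with the robot touching nothing.
It also fails if it takes over 67 s, if anything falls off the work surface, if the arm or the gripper's body presses on something with over 40 N, if the wrist force passes 120 N, or if a joint passes its speed limit or range.

ROBOT

A 6-joint arm with a two-finger parallel gripper is mounted at the origin on a cart in front of the work surface, level with it; the furniture and walls round the work are solid. World frame = base frame: x ahead of the robot, y to its left, z up, the work surface at z = 0. Lengths are in m, angles in rad, forces in N, time in s.
With the tool pointing down it reaches from about 0.35 to 0.85 m from the base axis. Payload 8.1 kg.
Tool frame: the origin (TCP) lies at the very end of the fingers, on their centre line; the grasp point (between the pads) lies robot.grip_point_offset behind it (robot.grip_point_offset is the distance from the TCP to the grasp point, in m); z points along the fingers, y is the line along which they close (so a half turn about z gives the same grasp; the last joint's range is limited). The gripper opens to 93 mm and grips with 3 to 60 N. Pads are 15 mm wide; open, the fingers measure 128 mm over their backs; the gripper's body (75 mm by 188 mm) begins 65 mm behind the grasp point.
Start: joints at [-0.085, 0.13, 1.488, -0, 1.523, -0.085], TCP at [0.6, 0, 0.219] pointing down, gripper open.
Joint ranges: [-2.96, 2.96], [-0.89, 2.26], [0.02, 2.5], [-1.34, 4.48], [0, 2.73], [-2.66, 2.66]. Speed limits (rad/s): [2.39, 2.39, 2.79, 3.14, 3.14, 3.14].

INTERFACE

Orientations are given as a rotation vector (axis times angle).
In Python, from plant import robot, eyes gives the robot as it stands. The module is installed in compiled form; this text tells all that it offers.
- The arm moves only by the tool apply_moves, never from a script. Its argument "steps" is one flat list of numbers, 7 for each row, row after row: the shift along the tool's x, y, z in units of 30 mm (1.0 is 30 mm), then the turn, a rotation vector about the tool's x, y, z in units of 6 degrees (1.0 is 6 degrees), then the opening in per cent of the stroke, from 0 (shut) to 100 (fully open). In form: [dx, dy, dz, ax, ay, az, fingers, dx, dy, dz, ax, ay, az, fingers, ...]. A call has 1 to 12 rows; each row shifts and turns the commanded pose from where the row before left it, along the tool's axes as they then stand; what a row does not reach is not made up. A row lasts 1/12 s, in which the tool goes at most 41.7 mm and 7.16 degrees, less where a joint would pass 70% of its speed; a pose out of reach is approached as far as the arm can. A call is refused whole if a number of a shift passes 1 or a number of a turn 1, either way. A call with a gripper value outside its range is refused whole. The fingers move at their own pace and stop on an object; "grip_force" is the grip in N (left out, the last holds). Time passes only in rows, so rows that do not move let the fingers close. It gives the time, the measured TCP pose, the force, the opening and the grip force at its end, in the units of the state.
- robot.read_state(): the state, without advancing time (a new reading comes with each control period).
- eyes.read_camera(name): name is "scene" or "side" or "wrist"; returns the picture (420x560x3 uint8, red, green, blue); there is no depth.
- eyes.calibration(name): a dict with "K" (3x3 intrinsics, pixels), "k1" (the pictures are not rectified: a ray, as slopes to the right and down, at radius r is drawn at 1 + k1 r^2 times it, then the intrinsics apply), "R" (3x3) and "t" (3): a world point X has camera coordinates R X + t. Camera axes: x right, y down, z forward; pixel columns grow to the right and rows downward; lengths in m; the calibration is good to about 2 mm. A picture is of the moment at which its call begins: read the wrist's pose just before it. calibration takes no time and is no camera call; for the wrist camera it gives the pose at the moment of the call.
- robot.close_job(): hands the job in; it is judged then, once.
Trained networks look in the newest picture that a camera, given by its name, has taken for a name from the list of things; names that differ only in an ending like _2 or _b are one class to them, and where a whole thing is asked for, a point or a joint stands for the part that bears it (a point fixed in the world has none). Each returns a list of dicts, best first, with "conf" (0 to 1); they miss things now and then, are a little off and sometimes report something else, mostly with a low value. They report only what shows in the picture. A call takes as long as a camera call. They do not tell look-alikes from the thing itself.
- eyes.search_frame(camera, thing): "rect" ([left, top, width, height] in pixels, round what is visible of it).
- eyes.place_of(camera, thing): "xy" ([column, row] in pixels: a listed point, or the origin of a listed thing).
The state is a dict: "t": time; "q": joint angles; "dq": joint speeds; "joint_torque": joint torques, N m; "tool_pos": TCP position; "orientation": TCP orientation; "force": force on the tool from outside, world axes, zero at the start; "wrist_torque": the same for the moment, N m; "opening": finger opening in m; "gripper_force": force on a finger pad.
Only numpy, scipy, OpenCV 4.12 (cv2) and the standard library are available. Lean on these libraries where they do the work, as an engineer would, in place of code of your own. Each camera call takes 0.05 s, during which the arm holds its last target. There are 200 camera calls.

## Working session

There is one attempt and no reset: what is moved stays moved. The work goes in short steps, Python scripts to look and compute and a tool call to move; the robot and the scene stay as the last step left them, time stands still between calls to the robot, and variables do not carry over. Pictures are saved under pics/ and viewed, at most 13 in all, crops included, and the job is handed in when it is done.

Besides the shell and the picture viewer there is one more tool, called after "Request:" in YAML: its name, and indented under it one key for each argument. apply_moves: Moves the arm, as the interface text tells. Its arguments: {"type":"object","properties":{"steps":{"type":"array"},"grip_force":{"type":"number"}},"required":["steps"]}

```bash
mkdir -p pics; cat > h.py <<'E'
import numpy as np,cv2
from plant import robot,eyes
def ray(cam,xy):
    c=eyes.calibration(cam);K=np.array(c["K"]);k=c["k1"]
    d=np.array([(xy[0]-K[0,2])/K[0,0],(xy[1]-K[1,2])/K[1,1]]);u=d.copy()
    for _ in range(20): u=d/(1+k*(u@u))
    R=np.array(c["R"]);t=np.array(c["t"])
    return -R.T@t, R.T@np.array([u[0],u[1],1])
def atz(cam,xy,z):
    o,d=ray(cam,xy);return o+d*(z-o[2])/d[2]
def proj(cam,X):
    c=eyes.calibration(cam);K=np.array(c["K"]);p=np.array(c["R"])@X+np.array(c["t"])
    s=p[:2]/p[2];s=s*(1+c["k1"]*(s@s));return K[:2,:2]@s+K[:2,2]
def snap(cam):
    im=eyes.read_camera(cam);return cv2.cvtColor(np.asarray(im),cv2.COLOR_RGB2BGR)
E
python3 - <<'E'
from h import *
s=robot.read_state();print({k:np.round(v,3) for k,v in s.items()},robot.grip_point_offset)
for c in ["scene","side","wrist"]:
    cv2.imwrite(f"pics/{c}0.png",snap(c))
    for th,z in [("syringe_a",.01),("plunger_a_top",.131),("syringe_a_grip",.082),("block",0),("pot",0),("eraser",0),("black_tape",0),("green_lid",0)]:
        for r in eyes.place_of(c,th):
            if r["conf"]>.2: print(c,th,round(r["conf"],2),np.round(r["xy"]),np.round(atz(c,r["xy"],z),3))
E
python3 -c "
import cv2,numpy as np
a=[cv2.imread(f'pics/{c}0.png') for c in ['scene','side','wrist']]
cv2.imwrite('pics/s0.png',a[0])"
```

```text
{'t': np.float64(0.0), 'q': array([-0.085,  0.131,  1.489, -0.   ,  1.523, -0.085]), 'dq': array([-0.   ,  0.   , -0.001, -0.   ,  0.001, -0.   ]), 'joint_torque': array([-2.0000e-03, -5.5985e+01, -4.9176e+01,  7.7000e-02,  3.6000e-02,
       -0.0000e+00]), 'tool_pos': array([0.599, 0.   , 0.218]), 'orientation': array([-2.22e+00, -2.22e+00,  2.00e-03]), 'force': array([0.418, 0.3  , 0.606]), 'wrist_torque': array([ 0.022,  0.006, -0.027]), 'gripper_force': np.float64(0.0), 'opening': np.float64(0.093)} 0.0188
scene syringe_a 0.81 [243. 278.] [ 0.466 -0.05   0.01 ]
scene syringe_a 0.76 [204. 215.] [0.602 0.167 0.01 ]
scene syringe_a 0.71 [283. 245.] [ 0.603 -0.064  0.01 ]
scene syringe_a 0.71 [222. 260.] [0.489 0.024 0.01 ]
scene syringe_a 0.61 [282. 227.] [ 0.659 -0.026  0.01 ]
scene syringe_a 0.56 [228. 230.] [0.582 0.077 0.01 ]
scene syringe_a 0.55 [256. 242.] [ 0.58  -0.006  0.01 ]
scene plunger_a_top 0.44 [282. 208.] [ 0.576 -0.078  0.131]
scene syringe_a_grip 0.96 [282. 227.] [ 0.575 -0.078  0.082]
scene block 0.68 [256. 243.] [ 0.586 -0.     0.   ]
scene block 0.3 [229. 232.] 
[... 1204 characters left out ...]
ist syringe_a 0.96 [183. 217.] [ 0.479 -0.045  0.01 ]
wrist syringe_a 0.95 [263. 180.] [0.578 0.002 0.01 ]
wrist syringe_a 0.79 [259. 121.] [0.575 0.07  0.01 ]
wrist syringe_a 0.72 [304.  27.] [0.624 0.168 0.01 ]
wrist syringe_a 0.61 [187. 151.] [0.49  0.037 0.01 ]
wrist plunger_a_top 0.74 [264. 284.] [ 0.585 -0.069  0.131]
wrist syringe_a_grip 0.85 [265. 263.] [ 0.584 -0.072  0.082]
wrist block 0.67 [261. 181.] [ 0.575 -0.002  0.   ]
wrist block 0.32 [256. 123.] [0.571 0.067 0.   ]
wrist eraser 0.71 [ 88. 173.] [0.362 0.008 0.   ]
wrist black_tape 0.62 [386. 104.] [0.722 0.09  0.   ]
wrist black_tape 0.42 [258. 126.] [0.573 0.064 0.   ]
wrist green_lid 0.9 [393. 253.] [ 0.748 -0.097 -0.   ]
```

View pics/scene0.png

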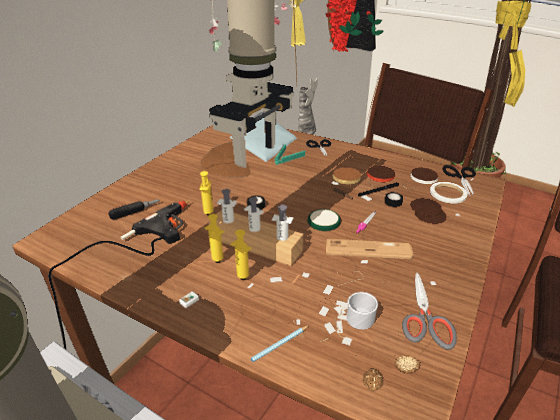

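View pics/side0.png

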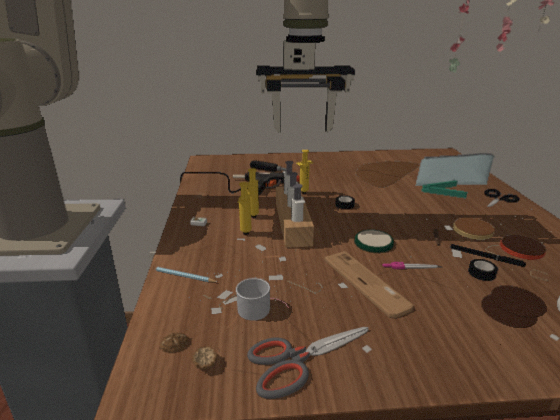

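View pics/wrist0.png

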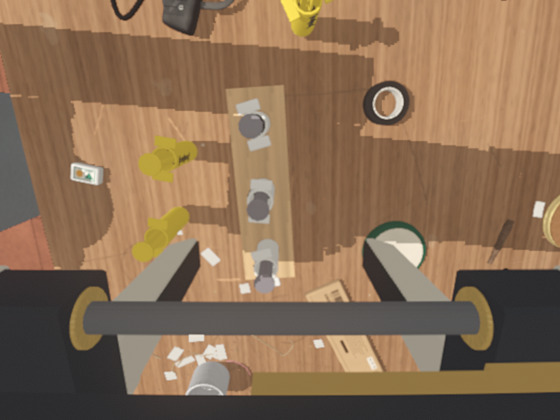

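The three white/grey syringes stand in the block (wrist pixels about (252,122), (260,203), (266,262)). The yellow look-alikes are at wrist (165,157), (160,235) and (303,12). The pot is at scene (361,310). I choose the three in the block and check them in a close crop.

```bash
python3 - <<'E'
from h import *
im=cv2.imread("pics/wrist0.png");cv2.imwrite("pics/crop1.png",cv2.resize(im[75:300,190:330],None,fx=2.6,fy=2.6,interpolation=2))
for p in [(227,88),(284,86),(294,277),(243,278)]: print(p,np.round(atz("wrist",p,.05),4))
for b,(x,y) in enumerate([(.58,.07),(.58,0),(.58,-.07)]): 
    for z in (.05,.098,.131): print(b,z,np.round(proj("wrist",np.array([x,y,z]))))
for c in ["scene","side"]:
    im=cv2.imread(f"pics/{c}0.png")
    cv2.imwrite(f"pics/{c}c.png",0*im)
a=cv2.resize(cv2.imread("pics/scene0.png")[165:275,190:310],None,fx=3.3,fy=3.3,interpolation=2)
b=cv2.resize(cv2.imread("pics/side0.png")[145:255,230:350],None,fx=3.3,fy=3.3,interpolation=2)
cv2.imwrite("pics/both.png",np.hstack([a,b]))
E
```

```text
(227, 88) [0.5463 0.1028 0.05  ]
(284, 86) [0.603  0.1047 0.05  ]
(294, 277) [ 0.6153 -0.1056  0.05  ]
(243, 278) [ 0.5556 -0.107   0.05  ]
0 0.05 [261. 122.]
0 0.098 [258. 123.]
0 0.131 [255. 124.]
1 0.05 [262. 189.]
1 0.098 [259. 200.]
1 0.131 [257. 211.]
2 0.05 [263. 249.]
2 0.098 [261. 268.]
2 0.131 [259. 286.]
```

View pics/crop1.png

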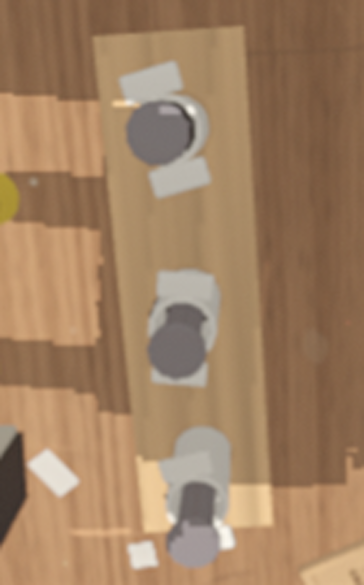

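View pics/both.png

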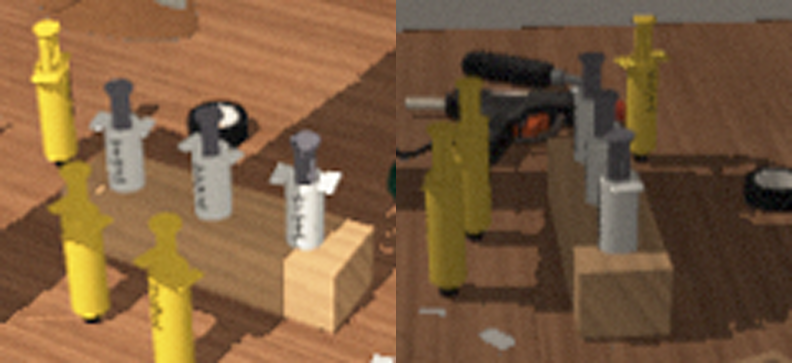

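The crop shows three white syringes with grey plungers in the block. Their thumb plates are at full-image pixels (251.5,126), (258,209) and (264,284). The yellow ones stand on the table outside it.

```bash
python3 - <<'E'
from h import *
for p in [(251.5,125.8),(258,208.8),(264.2,283.8)]: print("wrist",np.round(atz("wrist",p,.131),4))
for q in [(118,86),(207,114),(306,139)]: print("scene",np.round(atz("scene",(190+q[0]/3.3,165+q[1]/3.3),.131),4))
for q in [(592,59),(603,96),(621,138)]: print("side",np.round(atz("side",(230+(q[0]-396)/3.3,145+q[1]/3.3),.131),4))
E
```

```text
wrist [0.5772 0.0686 0.131 ]
wrist [0.5809 0.0015 0.131 ]
wrist [ 0.5851 -0.0683  0.131 ]
scene [0.5686 0.061  0.131 ]
scene [ 0.5702 -0.0091  0.131 ]
scene [ 0.5778 -0.0784  0.131 ]
side [0.5743 0.0461 0.131 ]
side [ 0.5773 -0.0238  0.131 ]
side [ 0.5835 -0.0928  0.131 ]
```

Request:
apply_moves:
  steps: [0,0,0.3,0,0,0,0,0,-0.3,0.3,0,0,0,0,0,-0.3,0.3,0,0,0,0,0,0,0.3,0,0,0,0,0,0,0.3,0,0,0,0,0,0,0.3,0,0,0,0]
  grip_force: 20

```text
t: 1.85
tool_pos: [0.5822, 0.0, 0.1637]
orientation: [2.221, 2.221, 0.0]
force: [0.4, -1.2, 0.1]
opening: 0.0574
gripper_force: 0.0
```

Request:
apply_moves:
  steps: [0,0,0.2,0,0,0,0,0,0,0.2,0,0,0,0,0,0,0.2,0,0,0,0,0,0,0.2,0,0,0,0,0,0,0,0,0,0,0,0,0,0,0,0,0,0]

```text
t: 2.35
tool_pos: [0.5818, 0.0, 0.1402]
orientation: [-2.221, -2.221, 0.001]
force: [0.2, -0.7, 0.0]
opening: 0.0174
gripper_force: 0.0
```

```bash
python3 - <<'E'
from h import *
s=robot.read_state();print(s["tool_pos"],s["force"],s["opening"])
a=snap("side")[145:255,230:350];b=snap("scene")[165:275,190:310]
cv2.imwrite("pics/n1.png",np.hstack([cv2.resize(i,None,fx=3.3,fy=3.3,interpolation=2) for i in (b,a)]))
E
```

```text
[5.81839117e-01 3.55382755e-05 1.40239920e-01] [ 0.23043276 -0.6968708   0.02055437] 0.017444626150734548
```

View pics/n1.png

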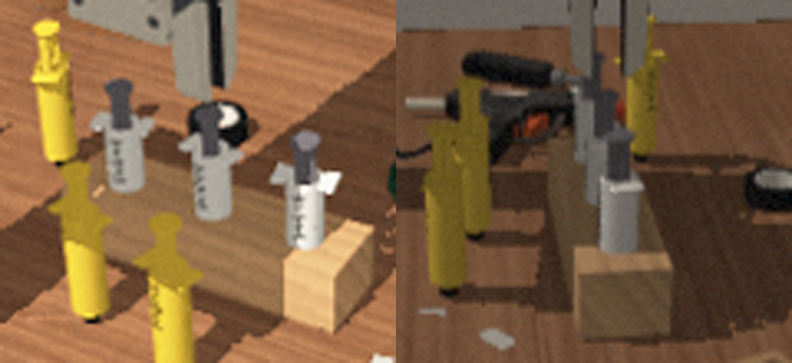

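Both views show the fingers centred above the middle plunger, with a gap of about 10 mm. I press slowly.

Request:
apply_moves:
  steps: [0,0,0.08,0,0,0,0,0,0,0.08,0,0,0,0,0,0,0.08,0,0,0,0,0,0,0,0,0,0,0]

```text
t: 2.78
tool_pos: [0.5816, 0.0, 0.1327]
orientation: [-2.221, -2.221, 0.001]
force: [0.1, -0.7, -0.4]
opening: 0.0007
gripper_force: 0.0
```

Request:
apply_moves:
  steps: [0,0,0.04,0,0,0,0,0,0,0.04,0,0,0,0,0,0,0.04,0,0,0,0,0,0,0.04,0,0,0,0]

```text
t: 3.12
tool_pos: [0.582, 0.0, 0.1285]
orientation: [2.221, 2.221, 0.0]
force: [0.2, 0.2, -0.3]
opening: 0.0008
gripper_force: 0.0
```

Request:
apply_moves:
  steps: [0,0,0.04,0,0,0,0,0,0,0.04,0,0,0,0,0,0,0.04,0,0,0,0,0,0,0.04,0,0,0,0]

```text
t: 3.45
tool_pos: [0.5824, -0.0, 0.1243]
orientation: [2.221, 2.221, 0.001]
force: [0.4, -0.1, 3.7]
opening: 0.0002
gripper_force: 1.8
```

Request:
apply_moves:
  steps: [0,0,0.04,0,0,0,0,0,0,0.04,0,0,0,0,0,0,0.04,0,0,0,0]

```text
t: 3.7
tool_pos: [0.5823, 0.0, 0.1205]
orientation: [2.221, 2.221, 0.001]
force: [0.1, 0.3, 3.8]
opening: 0.0002
gripper_force: 1.8
```

Request:
apply_moves:
  steps: [0,0,0.04,0,0,0,0,0,0,0.04,0,0,0,0]

```text
t: 3.87
tool_pos: [0.5821, 0.0, 0.1178]
orientation: [2.221, 2.221, 0.0]
force: [-0.3, 0.3, 3.6]
opening: 0.0008
gripper_force: 1.8
```

Request:
apply_moves:
  steps: [0,0,0.04,0,0,0,0,0,0,0.02,0,0,0,0]

```text
t: 4.03
tool_pos: [0.582, 0.0, 0.1158]
orientation: [-2.221, -2.221, 0.0]
force: [0.3, -0.1, 3.3]
opening: 0.0008
gripper_force: 1.8
```

Request:
apply_moves:
  steps: [0,0,0.04,0,0,0,0,0,0,0.02,0,0,0,0]

```text
t: 4.2
tool_pos: [0.582, 0.0, 0.1141]
orientation: [-2.221, -2.221, 0.0]
force: [0.5, -0.2, 4.0]
opening: 0.0001
gripper_force: 1.8
```

Request:
apply_moves:
  steps: [0,0,0.04,0,0,0,0,0,0,0.04,0,0,0,0]

```text
t: 4.37
tool_pos: [0.5821, 0.0, 0.1118]
orientation: [2.221, 2.221, 0.0]
force: [-1.3, 0.4, 2.9]
opening: 0.0006
gripper_force: 1.8
```

Request:
apply_moves:
  steps: [0,0,0.04,0,0,0,0,0,0,0.04,0,0,0,0]

```text
t: 4.53
tool_pos: [0.582, 0.0, 0.1093]
orientation: [-2.221, -2.221, -0.0]
force: [0.3, -0.2, 3.5]
opening: 0.0005
gripper_force: 1.8
```

Request:
apply_moves:
  steps: [0,0,0.04,0,0,0,0]

```text
t: 4.62
tool_pos: [0.582, 0.0, 0.1081]
orientation: [-2.221, -2.221, 0.0]
force: [0.6, 0.2, 3.1]
opening: 0.0005
gripper_force: 1.8
```

Request:
apply_moves:
  steps: [0,0,0.04,0,0,0,0,0,0,0.02,0,0,0,0,0,0,0,0,0,0,0]

```text
t: 4.87
tool_pos: [0.5818, 0.0, 0.1061]
orientation: [-2.221, -2.221, 0.001]
force: [0.5, 0.7, 1.8]
opening: 0.0002
gripper_force: 0.9
```

Request:
apply_moves:
  steps: [0,0,0.04,0,0,0,0,0,0,0,0,0,0,0]

```text
t: 5.03
tool_pos: [0.5819, 0.0, 0.105]
orientation: [-2.221, -2.221, 0.0]
force: [0.3, -0.0, 1.5]
opening: 0.0005
gripper_force: 1.1
```

Request:
apply_moves:
  steps: [0,0,0.04,0,0,0,0,0,0,0,0,0,0,0]

```text
t: 5.2
tool_pos: [0.5821, 0.0, 0.104]
orientation: [2.221, 2.221, 0.0]
force: [0.3, 0.1, 2.6]
opening: 0.0003
gripper_force: 1.5
```

Request:
apply_moves:
  steps: [0,0,0.04,0,0,0,0,0,0,0,0,0,0,0]

```text
t: 5.37
tool_pos: [0.5823, 0.0, 0.1032]
orientation: [2.221, 2.221, 0.001]
force: [0.6, -0.1, 5.5]
opening: 0.0002
gripper_force: 2.4
```

Request:
apply_moves:
  steps: [0,0,0.03,0,0,0,0,0,0,0,0,0,0,0]

```text
t: 5.53
tool_pos: [0.5825, 0.0, 0.1026]
orientation: [2.221, 2.221, 0.001]
force: [-0.8, 0.9, 7.1]
opening: 0.0004
gripper_force: 3.3
```

Request:
apply_moves:
  steps: [0,0,0.03,0,0,0,0,0,0,0,0,0,0,0]

```text
t: 5.7
tool_pos: [0.5828, 0.0, 0.1022]
orientation: [2.221, 2.221, 0.002]
force: [-1.7, 0.9, 9.2]
opening: 0.0004
gripper_force: 4.9
```

The middle plunger is home: it glided the whole stroke and then met the soft end buffer at z≈0.104. I move to the +y syringe.

Request:
apply_moves:
  steps: [0,0,-0.3,0,0,0,0,0,0,-0.6,0,0,0,0,0.1,0,-0.6,0,0,0,0,0.4,-0.05,0,0,0,0,0,0.6,-0.05,0,0,0,0,0,0.6,-0.05,0,0,0,0,0,0.4,0,0,0,0,0,0,0.2,0,0,0,0,0,0,0,0,0.1,0,0,0,0,0,0,0.1,0,0,0,0,0,0,0,0,0,0,0]

```text
t: 6.62
tool_pos: [0.5769, 0.0684, 0.1387]
orientation: [-2.221, -2.221, 0.002]
force: [-0.4, 0.4, 0.0]
opening: 0.0004
gripper_force: 0.0
```

Request:
apply_moves:
  steps: [0,0,0.1,0,0,0,0,0,0,0.08,0,0,0,0,0,0,0.04,0,0,0,0,0,0,0.04,0,0,0,0]

```text
t: 6.95
tool_pos: [0.5774, 0.0686, 0.1319]
orientation: [-2.222, -2.221, 0.0]
force: [0.1, 0.3, -0.3]
opening: 0.0008
gripper_force: 0.0
```

Request:
apply_moves:
  steps: [0,0,0.04,0,0,0,0,0,0,0.04,0,0,0,0]

```text
t: 7.12
tool_pos: [0.5776, 0.0689, 0.1298]
orientation: [2.222, 2.221, 0.0]
force: [-0.9, -0.0, 1.2]
opening: 0.0003
gripper_force: 0.0
```

Request:
apply_moves:
  steps: [0,0,0.04,0,0,0,0,0,0,0.04,0,0,0,0,0,0,0.04,0,0,0,0]

```text
t: 7.37
tool_pos: [0.5778, 0.0691, 0.1265]
orientation: [2.221, 2.221, 0.001]
force: [-0.9, 0.1, 2.5]
opening: 0.0005
gripper_force: 1.3
```

Request:
apply_moves:
  steps: [0,0,0.04,0,0,0,0,0,0,0.04,0,0,0,0,0,0,0.04,0,0,0,0]

```text
t: 7.62
tool_pos: [0.5777, 0.0691, 0.1229]
orientation: [2.221, 2.221, 0.001]
force: [0.2, -0.1, 2.6]
opening: 0.0007
gripper_force: 1.3
```

Request:
apply_moves:
  steps: [0,0,0.04,0,0,0,0,0,0,0.04,0,0,0,0,0,0,0.04,0,0,0,0]

```text
t: 7.87
tool_pos: [0.5776, 0.0691, 0.119]
orientation: [2.221, 2.221, 0.0]
force: [-0.7, 0.0, 2.6]
opening: 0.0001
gripper_force: 1.3
```

Request:
apply_moves:
  steps: [0,0,0.04,0,0,0,0,0,0,0.02,0,0,0,0]

```text
t: 8.03
tool_pos: [0.5774, 0.069, 0.117]
orientation: [-2.221, -2.221, 0.0]
force: [-0.5, -0.2, 1.7]
opening: 0.0005
gripper_force: 1.3
```

Request:
apply_moves:
  steps: [0,0,0.04,0,0,0,0,0,0,0.02,0,0,0,0]

```text
t: 8.2
tool_pos: [0.5774, 0.069, 0.1153]
orientation: [-2.221, -2.221, 0.0]
force: [0.0, 0.7, 2.7]
opening: 0.0004
gripper_force: 1.3
```

Request:
apply_moves:
  steps: [0,0,0.04,0,0,0,0,0,0,0.02,0,0,0,0]

```text
t: 8.37
tool_pos: [0.5774, 0.069, 0.1135]
orientation: [-2.221, -2.221, 0.0]
force: [-0.0, 0.3, 1.9]
opening: 0.0001
gripper_force: 1.3
```

Request:
apply_moves:
  steps: [0,0,0.04,0,0,0,0,0,0,0.02,0,0,0,0]

```text
t: 8.53
tool_pos: [0.5774, 0.069, 0.1116]
orientation: [-2.221, -2.221, 0.0]
force: [-0.2, -0.5, 2.6]
opening: 0.0005
gripper_force: 1.3
```

Clean so far; I continue to home.

Request:
apply_moves:
  steps: [0,0,0.04,0,0,0,0,0,0,0.04,0,0,0,0,0,0,0.04,0,0,0,0]

```text
t: 8.78
tool_pos: [0.5775, 0.069, 0.1081]
orientation: [2.221, 2.221, 0.0]
force: [0.0, -0.1, 2.8]
opening: 0.0004
gripper_force: 1.3
```

Request:
apply_moves:
  steps: [0,0,0.04,0,0,0,0,0,0,0.04,0,0,0,0,0,0,0.04,0,0,0,0]

```text
t: 9.03
tool_pos: [0.5775, 0.069, 0.1045]
orientation: [-2.221, -2.221, 0.0]
force: [-0.6, 0.7, 4.0]
opening: 0.0004
gripper_force: 1.6
```

Request:
apply_moves:
  steps: [0,0,0.04,0,0,0,0,0,0,0.02,0,0,0,0]

```text
t: 9.2
tool_pos: [0.5778, 0.069, 0.1032]
orientation: [2.221, 2.221, 0.001]
force: [-0.2, -0.1, 6.0]
opening: 0.0008
gripper_force: 3.2
```

Request:
apply_moves:
  steps: [0,0,0.03,0,0,0,0,0,0,0,0,0,0,0]

```text
t: 9.37
tool_pos: [0.578, 0.069, 0.1026]
orientation: [2.221, 2.221, 0.001]
force: [-0.5, 0.1, 5.4]
opening: 0.0006
gripper_force: 2.9
```

Request:
apply_moves:
  steps: [0,0,0.03,0,0,0,0,0,0,0,0,0,0,0]

```text
t: 9.53
tool_pos: [0.5783, 0.0691, 0.1022]
orientation: [2.22, 2.221, 0.002]
force: [-1.6, 0.2, 8.6]
opening: 0.0006
gripper_force: 4.5
```

Request:
apply_moves:
  steps: [0,0,-0.3,0,0,0,0,0,0,-0.6,0,0,0,0,-0.2,0,-0.7,0,0,0,0,-0.7,0.1,0,0,0,0,0,-0.8,0.1,0,0,0,0,0,-0.8,0.05,0,0,0,0,0,-0.8,0,0,0,0,0,0,-0.7,0,0,0,0,0,0,-0.4,0,0,0,0,0,0,-0.2,0,0,0,0,0,0,0,0,0.2,0,0,0,0,0,0,0,0,0,0,0]

```text
t: 10.53
tool_pos: [0.5844, -0.0683, 0.1417]
orientation: [-2.22, -2.22, 0.001]
force: [-0.6, 0.5, -0.5]
opening: 0.0004
gripper_force: 0.0
```

Request:
apply_moves:
  steps: [0,0,0.1,0,0,0,0,0,0,0.08,0,0,0,0,0,0,0.06,0,0,0,0,0,0,0.04,0,0,0,0]

```text
t: 10.87
tool_pos: [0.5848, -0.0682, 0.1342]
orientation: [-2.22, -2.222, 0.0]
force: [-0.2, -0.5, -0.4]
opening: 0.0003
gripper_force: 0.0
```

Request:
apply_moves:
  steps: [0,0,0.06,0,0,0,0,0,0,0.06,0,0,0,0,0,0,0.04,0,0,0,0]

```text
t: 11.12
tool_pos: [0.585, -0.0689, 0.1296]
orientation: [-2.221, -2.222, 0.0]
force: [0.1, 0.2, -0.7]
opening: 0.0005
gripper_force: 0.0
```

Request:
apply_moves:
  steps: [0,0,0.04,0,0,0,0,0,0,0.04,0,0,0,0,0,0,0.04,0,0,0,0]

```text
t: 11.37
tool_pos: [0.5851, -0.069, 0.1263]
orientation: [2.221, 2.221, 0.0]
force: [0.3, 0.3, 1.6]
opening: 0.0004
gripper_force: 0.8
```

Request:
apply_moves:
  steps: [0,0,0.04,0,0,0,0,0,0,0.04,0,0,0,0]

```text
t: 11.53
tool_pos: [0.5852, -0.0691, 0.1241]
orientation: [2.221, 2.221, 0.001]
force: [0.0, 0.3, 2.6]
opening: 0.0005
gripper_force: 0.8
```

Request:
apply_moves:
  steps: [0,0,0.04,0,0,0,0,0,0,0.04,0,0,0,0]

```text
t: 11.7
tool_pos: [0.5851, -0.069, 0.1215]
orientation: [2.221, 2.221, 0.0]
force: [-0.1, -0.1, 1.7]
opening: 0.0006
gripper_force: 0.8
```

Request:
apply_moves:
  steps: [0,0,0.04,0,0,0,0]

```text
t: 11.78
tool_pos: [0.5851, -0.069, 0.1202]
orientation: [2.221, 2.221, 0.0]
force: [0.2, -0.1, 2.3]
opening: 0.0003
gripper_force: 0.8
```

Request:
apply_moves:
  steps: [0,0,0.04,0,0,0,0,0,0,0.02,0,0,0,0]

```text
t: 11.95
tool_pos: [0.585, -0.069, 0.1182]
orientation: [-2.221, -2.221, 0.0]
force: [-0.3, -0.8, 2.4]
opening: 0.0004
gripper_force: 1.3
```

Request:
apply_moves:
  steps: [0,0,0.03,0,0,0,0,0,0,0,0,0,0,0]

```text
t: 12.12
tool_pos: [0.5851, -0.069, 0.1176]
orientation: [2.221, 2.221, 0.0]
force: [-0.4, 0.2, 1.9]
opening: 0.0005
gripper_force: 1.0
```

Request:
apply_moves:
  steps: [0,0,0.03,0,0,0,0,0,0,0,0,0,0,0]

```text
t: 12.28
tool_pos: [0.5853, -0.069, 0.117]
orientation: [2.221, 2.221, 0.001]
force: [0.1, -1.3, 4.1]
opening: 0.0006
gripper_force: 2.0
```

Request:
apply_moves:
  steps: [0,0,0.03,0,0,0,0,0,0,0,0,0,0,0]

```text
t: 12.45
tool_pos: [0.5854, -0.069, 0.1162]
orientation: [2.221, 2.221, 0.001]
force: [0.2, -0.2, 4.5]
opening: 0.0004
gripper_force: 2.5
```

Request:
apply_moves:
  steps: [0,0,0.02,0,0,0,0,0,0,0,0,0,0,0]

```text
t: 12.62
tool_pos: [0.5855, -0.0691, 0.1159]
orientation: [2.221, 2.221, 0.001]
force: [-0.2, 0.4, 5.9]
opening: 0.0005
gripper_force: 3.1
```

The -y syringe is the clogged one: its resistance climbs from z≈0.118, 14 mm before home. I stop here, back off, open the fingers and look.

Request:
apply_moves:
  steps: [0,0,-0.4,0,0,0,0,0,0,-0.8,0,0,0,0,0,0,-0.8,0,0,0,40,-0.4,0,-0.8,0,0,0,100,-0.7,0,-0.5,0,0,0,100,-0.7,0,0,0,0,0,100,-0.2,0,0,0,0,0,100,0,0,0,0,0,0,100,0,0,0,0,0,0,100]

```text
t: 13.37
tool_pos: [0.5844, -0.1286, 0.2133]
orientation: [-2.221, -2.219, 0.001]
force: [-0.1, 0.3, -0.4]
opening: 0.0424
gripper_force: 0.0
```

```bash
python3 - <<'E'
from h import *
s=robot.read_state();print(s["tool_pos"],s["force"],s["opening"])
w=snap("wrist");cv2.imwrite("pics/w2.png",w)
c=eyes.calibration("wrist");print("cam",-np.array(c["R"]).T@c["t"])
for th,z in [("syringe_a",.01),("plunger_a_top",.116),("syringe_a_grip",.082),("pot",0)]:
    for r in eyes.place_of("wrist",th): print(th,round(r["conf"],2),np.round(r["xy"]),np.round(atz("wrist",r["xy"],z),4))
snap("side")
for r in eyes.search_frame("side","pot")+eyes.place_of("side","pot"): print(r)
E
```

```text
[ 0.58438767 -0.12862317  0.2133142 ] [-0.10755217  0.26580819 -0.3984563 ] 0.0423822104384581
cam [ 0.58471408 -0.05232454  0.37812404]
syringe_a 0.73 [278. 132.] [ 0.5813 -0.0691  0.01  ]
syringe_a 0.64 [275.  66.] [0.5776 0.0008 0.01  ]
syringe_a 0.56 [186. 110.] [ 0.4773 -0.0455  0.01  ]
plunger_a_top 0.56 [280. 140.] [ 0.5839 -0.0711  0.116 ]
syringe_a_grip 0.54 [276.  69.] [ 0.5804 -0.0121  0.082 ]
{'rect': [235.1, 278.4, 33.1, 44.4], 'conf': 0.7}
{'xy': [255.2, 310.6], 'conf': 0.77}
```

View pics/w2.png

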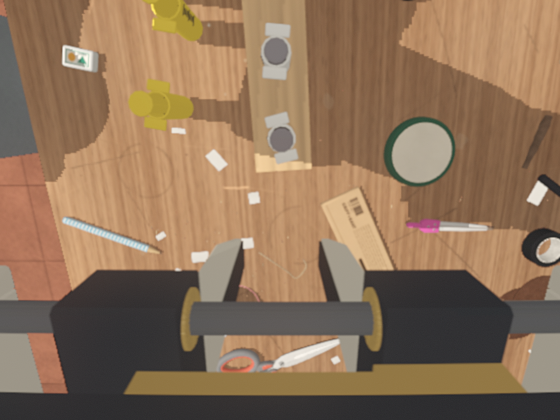

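The view shows the clogged syringe at about (281,138), with wings near (277,120) and (286,156), so its yaw is about +14°. I refine that on one crop.

```bash
python3 - <<'E'
from h import *
im=cv2.imread("pics/w2.png")[100:180,240:320];cv2.imwrite("pics/w2c.png",cv2.resize(im,None,fx=7,fy=7,interpolation=2))
E
```

```text
(no output)
```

View pics/w2c.png

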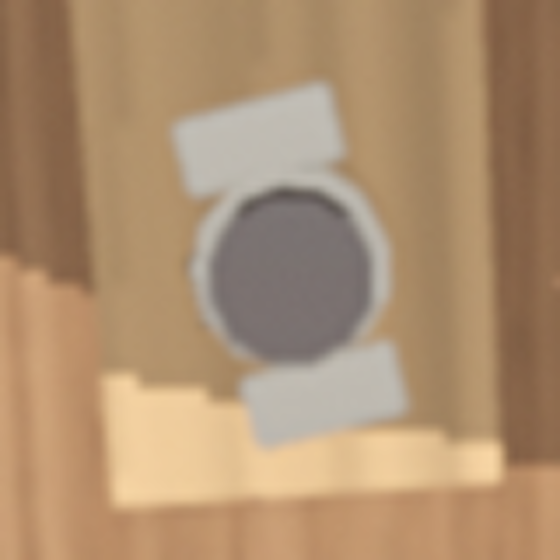

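```bash
python3 - <<'E'
from h import *
print(atz("wrist",(281.8,138),.097),atz("wrist",(240+291/7,100+275/7),.114),robot.read_state()["tool_pos"])
E
```

```text
[ 0.58563693 -0.07108232  0.097     ] [ 0.58541107 -0.07099928  0.114     ] [ 0.58495681 -0.1284274   0.21396369]
```

Request:
apply_moves:
  steps: [0.4,0,0,0,0,-0.6,100,0.6,0,0,0,0,-0.6,100,0.6,0,0,0,0,-0.6,100,0.3,0,0,0,0,-0.6,100,0,0,0,0,0,0,75,0,0,0,0,0,0,75]

```text
t: 14.27
tool_pos: [0.58, -0.072, 0.2142]
orientation: [1.926, 2.481, -0.0]
force: [0.5, 0.3, -0.3]
opening: 0.0842
gripper_force: 0.0
```

Request:
apply_moves:
  steps: [0,0.19,0.5,0,0,0,75,0,0,0.8,0,0,0,75,0,0,0.9,0,0,0,75,0,0,0.9,0,0,0,75,0,0,0.7,0,0,0,75,0,0,0.6,0,0,0,75,0,0,0.4,0,0,0,75,0,0,0.2,0,0,0,75,0,0,0.05,0,0,0,75,0,0,0,0,0,0,60,0,0,0,0,0,0,45]

```text
t: 15.18
tool_pos: [0.5865, -0.0713, 0.0641]
orientation: [1.925, 2.48, 0.001]
force: [-0.7, 1.1, 0.0]
opening: 0.0606
gripper_force: 0.0
```

```bash
python3 - <<'E'
from h import *
print(robot.read_state()["tool_pos"],robot.read_state()["force"])
w=snap("wrist");a=snap("scene")[165:275,190:310];b=snap("side")[145:255,230:350]
cv2.imwrite("pics/g.png",np.hstack([cv2.resize(i,(392,360),interpolation=2) for i in (a,b)]))
E
```

```text
[ 0.58647053 -0.07125149  0.06405552] [-0.71736223  1.08149401  0.01923483]
```

View pics/g.png

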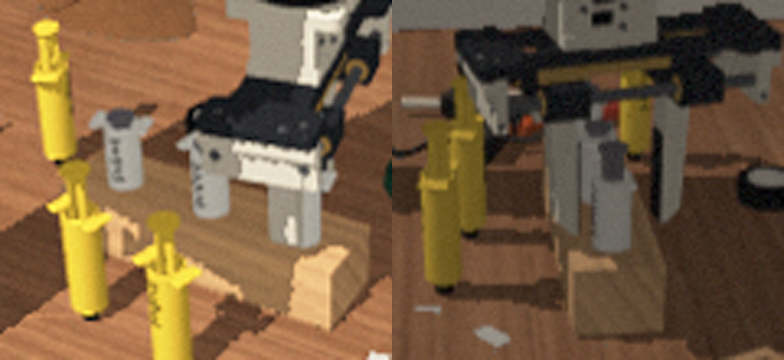

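The fingers straddle the clogged barrel, and the other syringes are untouched with their plungers home. I close the grip.

Request:
apply_moves:
  steps: [0,0,0,0,0,0,15,0,0,0,0,0,0,15,0,0,0,0,0,0,15,0,0,0,0,0,0,15,0,0,0,0,0,0,15,0,0,0,0,0,0,15,0,0,0,0,0,0,15]
  grip_force: 15

```text
t: 15.92
tool_pos: [0.5849, -0.0711, 0.0628]
orientation: [-1.925, -2.482, 0.001]
force: [-5.4, -0.3, 6.4]
opening: 0.0236
gripper_force: 15.0
```

Request:
apply_moves:
  steps: [0,0,-0.1,0,0,0,15,0,0,-0.2,0,0,0,15,0,0,-0.3,0,0,0,15,0,0,-0.4,0,0,0,15]

```text
t: 16.25
tool_pos: [0.5848, -0.0708, 0.0926]
orientation: [-1.925, -2.481, 0.001]
force: [-0.8, -0.6, -1.1]
opening: 0.0239
gripper_force: 15.0
```

Request:
apply_moves:
  steps: [0,0,-0.6,0,0,0,15,0,0,-0.6,0,0,0,15,0,0,-0.4,0,0,0,15,-0.3,-0.2,0,0,0,0,15,-0.6,-0.4,0,0,0,0,15,-0.7,-0.5,0,0,0,0,15,-0.7,-0.5,0,0,0,0,15,-0.7,-0.5,0,0,0,0,15,-0.7,-0.5,0,0,0,0,15,-0.7,-0.5,0,0,0,0,15]

```text
t: 17.08
tool_pos: [0.5271, -0.2234, 0.1401]
orientation: [-1.925, -2.482, 0.0]
force: [0.2, -0.3, -0.7]
opening: 0.0238
gripper_force: 15.0
```

Request:
apply_moves:
  steps: [-0.7,-0.5,0,0,0,0,15,-0.6,-0.5,0,0,0,0,15,-0.5,-0.4,0,0,0,0,15,-0.3,-0.25,0,0,0,0,15,-0.11,-0.1,0,0,0,0,15,0,0,0,0,0,0,15,0,0,0,0,0,0,15]

```text
t: 17.67
tool_pos: [0.4939, -0.2986, 0.1404]
orientation: [-1.925, -2.482, -0.001]
force: [0.4, -0.1, -0.7]
opening: 0.0235
gripper_force: 15.0
```

```bash
python3 - <<'E'
from h import *
s=robot.read_state();print(s["tool_pos"],s["orientation"],s["force"],s["opening"])
out=[]
th=np.linspace(0,2*np.pi,60)
for c in ("scene","side"):
    im=snap(c)
    print(c,[(r["conf"],np.round(atz(c,r["xy"],0),4)) for r in eyes.place_of(c,"pot")][:2])
    pts=np.array([proj(c,np.array([.494+.026*np.cos(a),-.299+.026*np.sin(a),.044])) for a in th])
    u,v=np.round(proj(c,np.array([.494,-.299,.06]))).astype(int)
    k=6;cr=cv2.resize(im[v-50:v+45,u-32:u+32],None,fx=k,fy=k,interpolation=2)
    cv2.polylines(cr,[np.int32((pts-[u-32,v-50]+.5)*k)],True,(0,0,255),1)
    out.append(cr)
cv2.imwrite("pics/ov.png",np.hstack(out))
E
```

```text
[ 0.4939482  -0.29864444  0.14043358] [-1.92545985e+00 -2.48193429e+00 -7.51155299e-04] [ 0.36547829 -0.06740018 -0.74095897] 0.02349281558743571
scene [(0.79, array([ 0.5003, -0.2987,  0.    ]))]
side [(0.82, array([ 0.4894, -0.2966,  0.    ])), (0.62, array([0.7164, 0.09  , 0.    ]))]
```

View pics/ov.png

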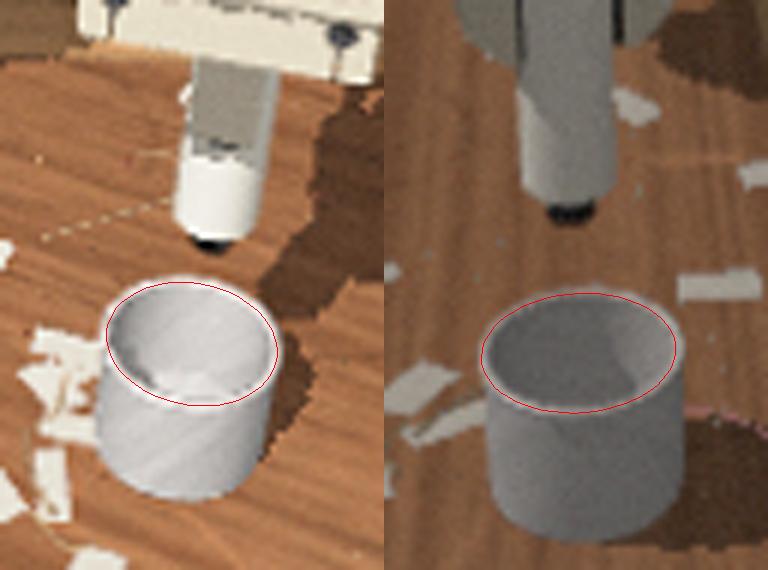

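The projected rim matches the pot in both views, and the nozzle hangs over the opening. I lower it.

Request:
apply_moves:
  steps: [0,0,0.2,0,0,0,15,0,0,0.4,0,0,0,15,0,0,0.4,0,0,0,15,0,0,0.3,0,0,0,15,0,0,0.3,0,0,0,15,0,0,0.3,0,0,0,15,0,0,0.3,0,0,0,15,0,0,0.25,0,0,0,15,0,0,0.15,0,0,0,15,0,0,0,0,0,0,15,0,0,0,0,0,0,15]

```text
t: 18.78
tool_pos: [0.4938, -0.2992, 0.0625]
orientation: [-1.925, -2.482, -0.0]
force: [0.1, 0.4, -0.2]
opening: 0.0239
gripper_force: 15.0
```

Request:
apply_moves:
  steps: [0,0,0.05,0,0,0,15,0,0,0.05,0,0,0,15,0,0,0,0,0,0,15,0,0,0,0,0,0,15]

```text
t: 19.12
tool_pos: [0.494, -0.2992, 0.0599]
orientation: [1.925, 2.482, 0.0]
force: [0.0, -0.6, -2.3]
opening: 0.0242
gripper_force: 15.0
```

Request:
apply_moves:
  steps: [0,0,0.05,0,0,0,15,0,0,0.03,0,0,0,15,0,0,0,0,0,0,15,0,0,0,0,0,0,15]

```text
t: 19.45
tool_pos: [0.4937, -0.2991, 0.0571]
orientation: [-1.925, -2.482, 0.0]
force: [-0.5, 0.0, -1.2]
opening: 0.0242
gripper_force: 15.0
```

Request:
apply_moves:
  steps: [0,0,0.03,0,0,0,15,0,0,0,0,0,0,15,0,0,0,0,0,0,15]

```text
t: 19.7
tool_pos: [0.4938, -0.2991, 0.0563]
orientation: [-1.925, -2.482, 0.0]
force: [1.0, -0.5, -0.2]
opening: 0.0239
gripper_force: 15.0
```

Request:
apply_moves:
  steps: [0,0,0.04,0,0,0,15,0,0,0,0,0,0,15,0,0,0,0,0,0,15]

```text
t: 19.95
tool_pos: [0.4941, -0.2995, 0.0557]
orientation: [1.925, 2.482, -0.0]
force: [-1.3, 0.6, 4.5]
opening: 0.0239
gripper_force: 15.0
```

Request:
apply_moves:
  steps: [0,0,0.03,0,0,0,15,0,0,0,0,0,0,15,0,0,0,0,0,0,15]

```text
t: 20.2
tool_pos: [0.4943, -0.2998, 0.0556]
orientation: [1.925, 2.481, -0.001]
force: [-2.7, 0.4, 10.2]
opening: 0.024
gripper_force: 15.0
```

It is on the floor. I relieve the pressure and open gently.

Request:
apply_moves:
  steps: [0,0,-0.05,0,0,0,15,0,0,0,0,0,0,15,0,0,0,0,0,0,28,0,0,0,0,0,0,30,0,0,0,0,0,0,34,0,0,0,0,0,0,38,0,0,0,0,0,0,45,0,0,0,0,0,0,55,0,0,0,0,0,0,70,0,0,0,0,0,0,80,0,0,0,0,0,0,80,0,0,0,0,0,0,80]
  grip_force: 10

```text
t: 21.2
tool_pos: [0.4938, -0.2992, 0.0557]
orientation: [1.926, 2.482, 0.0]
force: [-0.1, 0.1, 0.1]
opening: 0.0706
gripper_force: 0.0
```

Request:
apply_moves:
  steps: [0,0,-0.2,0,0,0,80,0,0,-0.4,0,0,0,80,0,0,-0.6,0,0,0,80,0,0,-0.8,0,0,0,80,0,0,-0.8,0,0,0,80,0,0,-0.8,0,0,0,80,0,0,-0.8,0,0,0,80,0,0,-0.4,0,0,0,80,0,0,0,0,0,0,80,0,0,0,0,0,0,80]

```text
t: 22.03
tool_pos: [0.4942, -0.2994, 0.2004]
orientation: [1.924, 2.481, 0.0]
force: [0.5, 0.0, -0.8]
opening: 0.0743
gripper_force: 0.0
```

```bash
python3 - <<'E'
from h import *
s=robot.read_state();print(s["t"],s["tool_pos"],s["force"])
a=cv2.resize(snap("scene")[165:345,180:400],None,fx=1.8,fy=1.8,interpolation=2)
b=cv2.resize(snap("side")[145:325,190:390],None,fx=1.8,fy=1.8,interpolation=2)
cv2.imwrite("pics/end.png",np.hstack([a,b]))
E
```

```text
22.0333 [ 0.49423434 -0.2994208   0.20042213] [ 0.47481387  0.03280459 -0.77491622]
```

View pics/end.png

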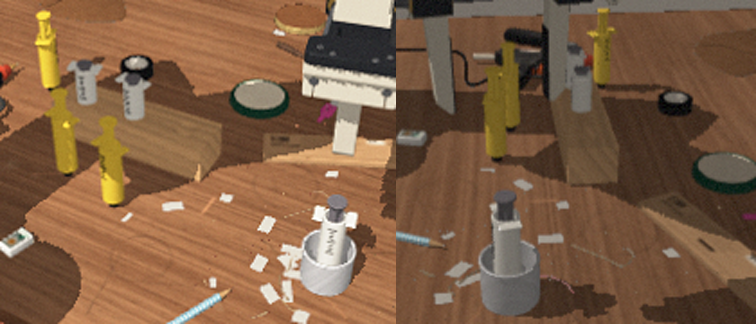

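The clogged syringe stands nozzle down in the pot, the two clean ones stay in the block with their plungers home, and the bystanders are unmoved.

```bash
python3 -c "
from plant import robot
print(robot.close_job())"
```

```text
the job is handed in; nothing more can be done
None
```

I tried all three plungers: the two clean ones went fully home and stay in the block. The clogged one (at the block's -y end) was stopped at about 6 N and its syringe now stands nozzle down in the pot, handed in at about 22 s with nothing else seen to move.

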